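# Load a dry bath under a lid held by a folding stay

## Task

Raise the bath's lid by its black front bar until its folding stay just goes taut and its knee drops past straight, without straining the stay, so that the lid stands open by itself. Then take the tube block by its blue grip and set it down, not drop it, upright inside the well. Finally take the red knee pin, lift it slightly back through straight and fold the knee, letting the lid down gently until it is fully shut; leave the bottles and the jar alone.

Things in the scene. Friction and masses are not known exactly. Their poses are not given: they have to be found in the camera images.
- bath: White bench dry bath, fixed. Origin: centre of the tank's underside, on the bench; x points to its hinge side (away from the robot at yaw 0), y left, z up. Tank 180 (x) by 190 (y) by 110 mm high, walls 6 mm, open well 168 by 178 mm, its floor 20 mm above the bench. A control housing 35 mm high stands along its right side (y -97 to -197 mm) under the stay.
- hinge_mid (a point): Middle of the lid's hinge line, along the bath's y at x = +90, z = 110 mm.
- lid (a joint): Lid angle (rad): 0 shut, grows as it opens, about the bath's +y at hinge_mid. Aluminium, 180 by 190 by 6 mm, 0.6 to 0.77 kg (3 to 4 N at the bar when shut); swings almost freely and falls if let go unlocked. The stay goes taut at an angle that differs each time, 1.26 to 1.42; from there the bar resists by about 2 N, then 2.1 N more per mm.
- lid_bar (a point): Middle of the round black bar, 12 mm thick, 100 mm long along y, 215 mm from the hinge line, in the lid's plane and 35 mm beyond its front edge; when shut it is 110 mm over the bench with free space underneath. It can be pinched from above and turns between the fingers.
- knee (a joint): Fold of the two-link steel stay at the lid's right (rad): about 2.5 when shut, 0 links in line (taut), -0.35 past straight on its stop = locked, the lid then standing about 0.03 rad below the taut angle. When the stay has been pulled taut and the lid is let back a little, a weak spring and gravity carry the knee past straight.
- knee_grip (a point): Where to pinch the red knee pin from above: 14 mm thick, 70 mm long along the bath's y (y -110 to -180 mm), this point at y -152 mm. Bath frame, x and z: about 50, 200 mm locked; -110, 70 mm shut. To close, draw it up and to the front through straight (2 to 4 N), then forward and down its arc, carrying the lid. The upper link, 72 mm, joins the pin to the lid pivot.
- pivot_mid (a point): Middle of the slot in which the stay's lower pivot is clamped: x -10, y -107, z 111 mm in the bath frame. The pivot itself, centre of the knee pin's arc (radius 108 mm), is clamped anywhere from 8 mm below to 8 mm above this point.
- lid_pivot (a point): Pin at the lid's right edge where the stay's upper link joins the lid: 160 mm from the hinge line along the lid and 20 mm above the hinge line's level (lid shut).
- anchor (a joint): Lift of the stay's sprung lower pivot under tension (m): 0 seated; over 0.002 (about 11 N at the bar over the lid's weight) is overstrained.
- block: Aluminium tube block, 50 (x) by 56 (y) by 40 mm, 0.2 to 0.42 kg, with a blue upright grip on its top 44 (x) by 14 (y) by 34 mm; whole height 74 mm, fits under the shut lid anywhere in the well. Origin: centre of its underside.
- block_grip (a point): Centre of the blue grip, 60 mm above the block's underside; pinch across its 14 mm (the block's y).
- amber: Amber bottle, 60 mm across, 130 mm high. Bystander. Origin: centre of underside.
- white: White bottle, 60 mm across, 120 mm high. Bystander. Origin: centre of underside.
- jar: Clear jar with blue cap, 64 mm across, 80 mm high. Bystander. Origin: centre of underside.

How it is judged:
On the way, in this order (a step that is already met when the one before it is completed fails the run):
1. the lid stands open by itself on the locked stay (knee past straight), the fingers touching nothing (value of joint knee below -0.2 rad and value of joint lid above 1.1 rad and contact force between the fingers and anything else below 0.3 N), for 0.3 s.
2. the block stands upright on the well's floor, let go, the lid still locked open (all of step 1 and x of block in the frame of bath between -0.065 and 0.065 m and y of block in the frame of bath between -0.068 and 0.068 m and z of block in the frame of bath between 0.015 and 0.026 m and angle between block's own z axis and vertical below 0.1 rad), for 0.2 s.
At the end, for the whole second after the job is handed in: The lid is fully shut (within 0.03 rad) and still, with the block upright (within 0.1 rad) and at rest on the floor of the well under it (value of joint lid below 0.03 rad and x of block in the frame of bath between -0.065 and 0.065 m and y of block in the frame of bath between -0.068 and 0.068 m and z of block in the frame of bath between 0.015 and 0.026 m and angle between block's own z axis and vertical below 0.1 rad and linear speed of block below 0.02 m/s and velocity of joint lid between -0.05 and 0.05 rad/s); the robot touches nothing.
It fails at once if the lid falls: it closes faster than 1.8 rad/s (velocity of joint lid below -1.8 rad/s).
It fails at once if the stay is strained: its sprung pivot is lifted over 2 mm (value of joint anchor above 0.002 m).
It fails at once if the block is dropped into the well (faster than 0.6 m/s inside it) (x of block in the frame of bath between -0.065 and 0.065 m and y of block in the frame of bath between -0.068 and 0.068 m and z of block in the frame of bath below 0.08 m and linear speed of block above 0.6 m/s).
It fails at once if a bottle or the jar is moved over 30 mm or tipped over 0.3 rad (distance of any of amber, white, jar from where it was at the start of the episode above 0.03 m or angle between any of amber, white, jar's own z axis and vertical above 0.3 rad).
It also fails if it takes over 72 s, if anything falls off the work surface, if the arm or the gripper's body presses on something with over 40 N, if the wrist force passes 120 N, or if a joint passes its speed limit or range.

## Robot

A 6-joint arm with a two-finger parallel gripper is mounted at the origin on the work surface. World frame = base frame: x ahead of the robot, y to its left, z up, the work surface at z = 0. Lengths are in m, angles in rad, forces in N, time in s.
With the tool pointing down it reaches from about 0.35 to 0.975 m from the base axis. Payload 4.9 kg.
Tool frame: the origin (TCP) lies between the finger pads; the fingertips stand 14 mm ahead of it and the grasp point (between the pads) lies 5 mm behind it (manip.tcp_to_tips is the distance from the TCP to the fingertips, in m); z points along the fingers, y is the line along which they close (so a half turn about z gives the same grasp; the last joint's range is limited). The gripper opens to 85 mm and grips with 20 to 120 N. Pads are 22 mm wide; open, the fingers measure 114 mm over their backs; the gripper's body (76 mm by 85 mm) begins 54 mm behind the grasp point. The pads swing forward as they close: fully open they stand 13 mm farther back than shut.
Start: joints at [-1.301, 0.053, 1.613, -0, 1.476, -0.119], TCP at [0.237, -0.578, 0.245] pointing down, gripper open.
Joint ranges: [-3.01, 3.01], [-1.01, 2.22], [0.06, 2.58], [-1.02, 4.17], [0.09, 2.62], [-3.14, 3.14]. Speed limits (rad/s): [2.57, 2.57, 3.14, 3.14, 3.14, 3.14].

## Interface

Orientations are given as a unit quaternion [w, x, y, z].
In Python, from plant import manip gives the robot as it stands.
- The arm moves only by the tool servo_tool, never from a script. Its argument "moves" is a list that holds one entry, the list of rows, each a list of 7 numbers: the shift along the tool's x, y, z in mm, then the turn, a rotation vector about the tool's x, y, z in degrees, then the finger opening in mm, from 0 to 85.4. In form: [[[x, y, z, ax, ay, az, fingers], ...]]. A call has 1 to 12 rows; each row shifts and turns the commanded pose from where the row before left it, along the tool's axes as they then stand; what a row does not reach is not made up. A row lasts 1/8 s, in which the tool goes at most 62.5 mm and 10.7 degrees, less where a joint would pass 70% of its speed; a pose out of reach is approached as far as the arm can. A call with a gripper value outside its range is refused whole. The fingers move at their own pace and stop on an object; the grip force is fixed at half the most. Time passes only in rows, so rows that do not move let the fingers close. It gives the time, the measured TCP pose, the force, the opening and the grip force at its end, in the units of the state.
- manip.state(): the state, without advancing time (a new reading comes with each control period).
- manip.grab_frame(name): name is "scene" or "top" or "wrist"; returns a dict with "image" (400x640x3 uint8, blue, green, red), "mtx" (3x3 intrinsics, pixels), "eye" and "rotation" of the camera in the world. Camera axes: x right, y down, z forward; pixel columns grow to the right and rows downward; lengths in m; the calibration is good to about 2 mm. A picture is of the moment at which its call begins. There is no depth.
- manip.job_done(): hands the job in; it is judged then, once.
The state is a dict: "time": time; "joint_pos": joint angles; "joint_vel": joint speeds; "joint_efforts": joint torques, N m; "tool_pos": TCP position; "tool_rot": TCP orientation; "contact_force": force on the tool from outside, world axes, zero at the start; "ft_torque": the same for the moment, N m; "gripper_width": opening from 0.0 (shut) to 1.0 (fully open); "grasp_force": force on a finger pad.
Only numpy, scipy, OpenCV 4.12 (cv2) and the standard library are available. Lean on these libraries where they do the work, as an engineer would, in place of code of your own. Each camera call takes 0.05 s, during which the arm holds its last target. There are 200 camera calls.

## Working session

There is one attempt and no reset: what is moved stays moved. The work goes in short steps, Python scripts to look and compute and a tool call to move; the robot and the scene stay as the last step left them, time stands still between calls to the robot, and variables do not carry over. Pictures are saved under pics/ and viewed, at most 11 in all, crops included, and the job is handed in when it is done.

Besides the shell and the picture viewer there is one more tool, called after "Request:" as name([rows], argument=value, ...), one row to a line, values as JSON. servo_tool: Moves the arm, as the interface text tells. Its arguments: {"type":"object","properties":{"moves":{"type":"array"}},"required":["moves"]}

```bash
mkdir -p pics; ls; python3 - <<'E'
from plant import manip
import cv2
print(manip.state())
for n in ("scene","top"):
    f=manip.grab_frame(n); cv2.imwrite(f"pics/{n}0.png",f["image"]); print(n,f["mtx"],f["eye"],f["rotation"])
E
```

```text
pics
{'time': 0.0, 'joint_pos': array([-1.30102023e+00,  5.33816530e-02,  1.61431743e+00,  3.34083327e-05,
        1.47596090e+00, -1.18968709e-01]), 'joint_vel': array([ 0.00025809,  0.00044479,  0.00013706,  0.00139522, -0.00111059,
       -0.00059568]), 'joint_efforts': array([ 7.38995241e-04, -3.93690526e+01, -3.70172310e+01,  4.92860852e-05,
        7.07619387e-03, -4.45878044e-06]), 'tool_pos': array([ 0.23675961, -0.57777969,  0.24403361]), 'tool_rot': array([-1.03197772e-03,  9.81168868e-01,  1.93149121e-01, -6.12879014e-05]), 'contact_force': array([ 0.19578761, -0.33672547,  0.14878242]), 'ft_torque': array([ 0.05792109, -0.03050359, -0.01588044]), 'grasp_force': 0.0, 'gripper_width': 0.9960202629838627}
scene [[457.9690145    0.         322.53745733]
 [  0.         457.9690145  207.58401539]
 [  0.           0.           1.        ]] [ 1.14242168 -0.70012927  1.07641032] [-0.37503808  0.86580004  0.30111565 -0.13808001]
top [[456.19883277   0.         323.34603396]
 [  0.         456.19883277 199.37528699]
 [  0.           0.           1.        ]] [0.34121323 0.08541442 1.31758559] [ 0.05399978 -0.70352331  0.70644988 -0.05538532]
```

View pics/scene0.png

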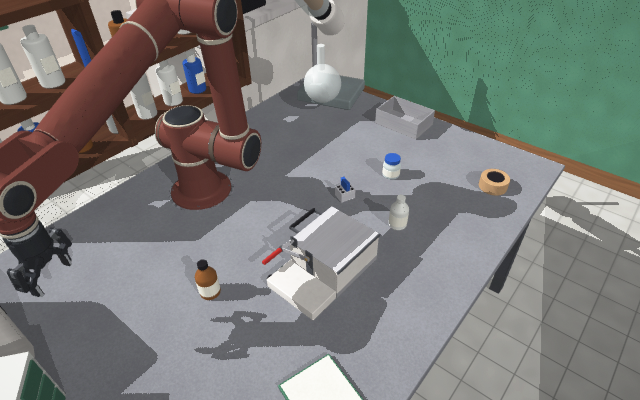

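View pics/top0.png

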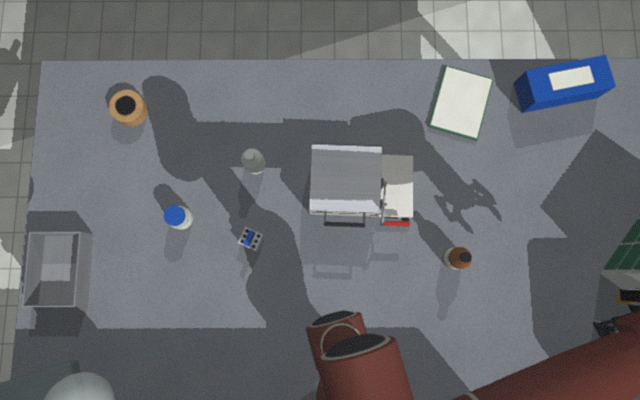

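The scene and top views show the shut bath (top: lid 311–381 × 146–213, black bar about (345,219), red pin (397,223)), the block at (250,238), amber at (459,258), white at (253,160) and the jar at (178,216). Next I'll measure them.

```bash
cat > h.py <<'E'
import numpy as np, cv2
from scipy.spatial.transform import Rotation as R
from plant import manip
def rot(q): 
    q=np.asarray(q); return q if q.shape==(3,3) else R.from_quat(q[[1,2,3,0]]).as_matrix()
def ray(f,uv):
    d=rot(f["rotation"])@np.linalg.inv(f["mtx"])@np.array([uv[0],uv[1],1.]); return np.array(f["eye"]),d/np.linalg.norm(d)
def onz(f,uv,z):
    e,d=ray(f,uv); return e+d*(z-e[2])/d[2]
def tri(r1,r2):
    A=np.zeros((3,3));b=np.zeros(3)
    for e,d in(r1,r2):
        P=np.eye(3)-np.outer(d,d);A+=P;b+=P@e
    p=np.linalg.solve(A,b); return p,[np.linalg.norm(np.cross(p-e,d)) for e,d in(r1,r2)]
def proj(f,p):
    c=f["mtx"]@rot(f["rotation"]).T@(np.asarray(p)-f["eye"]); return c[:2]/c[2]
def hsv(f): return cv2.cvtColor(f["image"],cv2.COLOR_BGR2HSV)
def blob(m,roi):
    x0,y0,x1,y1=roi; k=np.zeros_like(m);k[y0:y1,x0:x1]=m[y0:y1,x0:x1]
    n,l,s,c=cv2.connectedComponentsWithStats(k.astype(np.uint8)); i=1+np.argmax(s[1:,4]); 
    ys,xs=np.nonzero(l==i); return c[i],s[i,4],cv2.minAreaRect(np.c_[xs,ys].astype(np.float32))
E
python3 - <<'E'
from h import *
F={n:manip.grab_frame(n) for n in("scene","top")}
red=lambda f:((hsv(f)[...,0]<8)|(hsv(f)[...,0]>172))&(hsv(f)[...,1]>150)&(hsv(f)[...,2]>80)
blue=lambda f:(abs(hsv(f)[...,0].astype(int)-112)<14)&(hsv(f)[...,1]>120)
dark=lambda f:hsv(f)[...,2]<55
S,T=F["scene"],F["top"]
for nm,m,rs,rt in(("pin",red,(250,230,300,275),(375,210,420,235)),("grip",blue,(330,170,365,200),(235,222,270,255)),("bar",dark,(280,200,325,235),(318,214,372,232))):
    a=blob(m(S),rs);b=blob(m(T),rt); print(nm,a,b); print(tri(ray(S,a[0]),ray(T,b[0])))
c=cv2.resize(S["image"][160:320,230:420],None,fx=3.1,fy=3.1,interpolation=3);d=cv2.resize(T["image"][130:260,225:425],None,fx=3,fy=3,interpolation=3)
cv2.imwrite("pics/c1.png",c);cv2.imwrite("pics/c2.png",d)
E
```

```text
pin (array([271.4787234 , 255.70212766]), np.int32(94), ((271.5853576660156, 255.73170471191406), (4.060517311096191, 22.801372528076172), 51.34019470214844)) (array([396.81481481, 223.07407407]), np.int32(81), ((396.5224609375, 223.0511474609375), (23.121116638183594, 3.2459452152252197), 2.862405300140381))
(array([ 0.46914304, -0.11767311,  0.07515476]), [np.float64(0.0005845203396496273), np.float64(0.000584520339649576)])
grip (array([344.88888889, 183.54444444]), np.int32(90), ((345.0, 183.5), (13.0, 8.0), 90.0)) (array([248.36470588, 237.82352941]), np.int32(85), ((248.1609649658203, 237.8459014892578), (5.958762168884277, 14.8141450881958), 24.443954467773438))
(array([0.43142227, 0.2897732 , 0.05824093]), [np.float64(0.00011449483972898266), np.float64(0.00011449483972895184)])
bar (array([303.11111111, 217.31111111]), np.int32(90), ((302.8689880371094, 217.48252868652344), (3.22415828704834, 29.204330444335938), 52.594642639160156)) (array([336.84615385, 223.53846154]), np.int32(39), ((337.019775390625, 223.54432678222656), (24.06422233581543, 1.9546750783920288), 2.4895527362823486))
(array([0.46152521, 0.04304946, 0.10325113]), [np.float64(0.005311694035571048), np.float64(0.005311694035571208)])
```

View pics/c1.png

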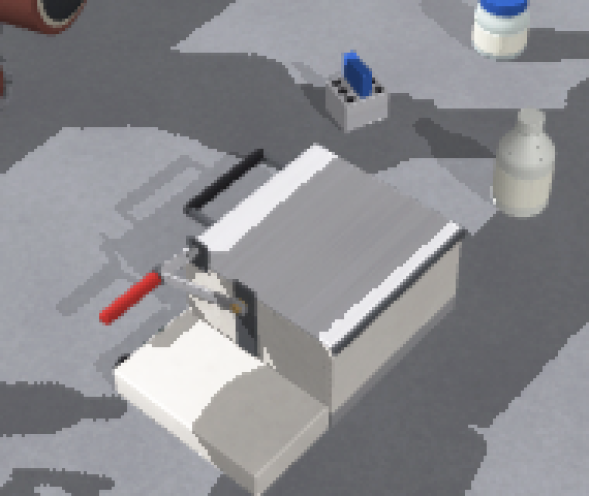

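View pics/c2.png

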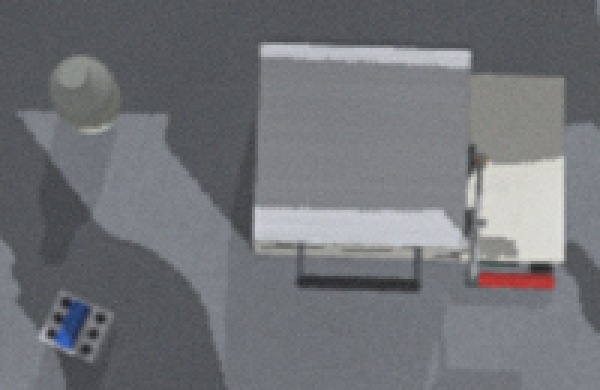

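Crops: the bar runs (324,223.7)–(364.7,225.6) in the top view. The lid corners are about (312,144.3), (381.7,146.7), (379.3,212.3) and (309.7,209), and the blue grip is tilted about 25°.

```bash
python3 - <<'E'
from h import *
T=manip.grab_frame("top");S=manip.grab_frame("scene")
cs=[onz(T,c,.113) for c in((312,144.3),(381.7,146.7),(379.3,212.3),(309.7,209))]
print(np.round(cs,4)); 
for i in range(4): print(np.linalg.norm(cs[i]-cs[(i+1)%4]))
b=[onz(T,c,.113) for c in((324,223.9),(364.7,225.8))]; print("bar",b,np.linalg.norm(b[0]-b[1]))
r=cs[1]-cs[0];print("yaws",[np.degrees(np.arctan2(-v[0]*-1,-v[1])) for v in(r,cs[2]-cs[3],b[1]-b[0])],[np.degrees(np.arctan2(v[1],v[0])) for v in(cs[0]-cs[3],cs[1]-cs[2])])
# bar by scene crop: ends
k=lambda u,v:(230+u/3.1,160+v/3.1)
bs=[onz(S,k(*c),.11) for c in((262,155),(190,208))];print("bar scene",bs,np.linalg.norm(bs[0]-bs[1]))
# grip axis top: long side of blob
H=hsv(T);m=(abs(H[...,0].astype(int)-112)<14)&(H[...,1]>120)
c,n,rc=blob(m,(235,222,270,255));bx=cv2.boxPoints(rc);P=[onz(T,q,.074)[:2] for q in bx];print("grip",c,onz(T,c,.068),[ (np.linalg.norm(P[i]-P[(i+1)%4]),np.degrees(np.arctan2(*(P[(i+1)%4]-P[i])[::-1]))) for i in range(4)])
for nm,rt,z in(("red",(375,210,420,235),.075),):
    m=((H[...,0]<8)|(H[...,0]>172))&(H[...,1]>150)
    c,n,rc=blob(m,rt);P=[onz(T,q,z) for q in cv2.boxPoints(rc)];print(np.round(P,4))
for nm,uv,z in(("amber",(459,258),.08),("white",(253,160),.1),("jar",(175,215),.08)):print(nm,onz(T,uv,z))
E
```

```text
[[ 0.6812  0.1129  0.113 ]
 [ 0.6737 -0.0768  0.113 ]
 [ 0.4938 -0.0661  0.113 ]
 [ 0.5034  0.1191  0.113 ]]
0.18986543971266664
0.18021325778707323
0.18546373522943588
0.1778555037625932
bar [array([0.46345212, 0.08119064, 0.113     ]), array([ 0.45795734, -0.02659678,  0.113     ])] 0.1079273888217518
yaws [np.float64(-2.2528143824236797), np.float64(-2.9704696936369412), np.float64(-2.918292687304507)] [np.float64(-1.999175124708255), np.float64(-3.4066457230835567)]
bar scene [array([0.46947942, 0.08023624, 0.11      ]), array([ 0.46212514, -0.0194096 ,  0.11      ])] 0.0999168547353348
grip [248.36470588 237.91764706] [0.43038341 0.28810394 0.068     ] [(np.float64(0.04080657918727864), np.float64(-28.141058694385542)), (np.float64(0.018474309754847318), np.float64(-119.00753108352961)), (np.float64(0.04076154247425304), np.float64(151.74245957283654)), (np.float64(0.01839082146740163), np.float64(61.12912114645548))]
[[ 0.4653 -0.0854  0.075 ]
 [ 0.4748 -0.0861  0.075 ]
 [ 0.4716 -0.1492  0.075 ]
 [ 0.462  -0.1484  0.075 ]]
amber [ 0.37313755 -0.28206101  0.08      ]
white [0.64113966 0.27471618 0.1       ]
jar [0.49285631 0.48767622 0.08      ]
```

Request:
servo_tool([
  [[40, -43, 3, 0, 0, 0, 30], [40, -43, 3, 0, 0, 0, 30], [40, -43, 3, 0, 0, 0, 30], [40, -43, 3, 0, 0, 0, 30], [40, -43, 3, 0, 0, 0, 30], [40, -43, 3, 0, 0, 0, 30], [40, -43, 3, 0, 0, 0, 30], [40, -43, 3, 0, 0, 0, 30], [40, -43, 3, 0, 0, 0, 30], [40, -43, 3, 0, 0, 0, 30], [39, -45, 3, 0, 0, 0, 30]],
])

```text
time: 1.68
tool_pos: [0.4635, 0.0296, 0.2126]
tool_rot: [0.0, 0.981, 0.193, 0.001]
contact_force: [0.6, -1.0, 0.8]
gripper_width: 0.349
grasp_force: 0.0
```

Request:
servo_tool([
  [[0, 0, 5, 0, 0, -9.5, 30], [0, 0, 5, 0, 0, -9.5, 30], [0, 0, 5, 0, 0, -9.5, 30], [0, 0, 5, 0, 0, -9.5, 30], [0, 0, 5, 0, 0, -9, 30], [0, 0, 0, 0, 0, -9, 30], [0, 0, 0, 0, 0, -9, 30], [0, 0, 0, 0, 0, 0, 30]],
])

```text
time: 2.68
tool_pos: [0.4631, 0.0276, 0.1873]
tool_rot: [0.0, 0.724, 0.689, 0.0]
contact_force: [-0.0, 0.6, 0.4]
gripper_width: 0.352
grasp_force: 0.0
```

```bash
python3 - <<'E'
from h import *
f=manip.grab_frame("wrist");s=manip.state()
cv2.imwrite("pics/w1.png",f["image"]);print(f["eye"],rot(f["rotation"])[:,2],proj(f,(.463,.028,.116)))
def w(x,y,z):
    a=np.radians(-2.7);return np.array([.588+x*np.cos(a)-y*np.sin(a),.0225+x*np.sin(a)+y*np.cos(a),z])
for p in((-.125,.05,.11),(-.125,-.05,.11),(-.09,.095,.113),(-.09,-.095,.113),(-.11,-.11,.07),(-.11,-.18,.07)):print(p,proj(f,w(*p)))
E
```

```text
[0.46687493 0.10616022 0.3156047 ] [-0.01467175 -0.30221025 -0.95312838] [316.59091292 223.76644474]
(-0.125, 0.05, 0.11) [316.62698542 147.72519154]
(-0.125, -0.05, 0.11) [316.88424043 283.10387444]
(-0.09, 0.095, 0.113) [375.30462622  72.22666274]
(-0.09, -0.095, 0.113) [362.02592059 335.8738431 ]
(-0.11, -0.11, 0.07) [333.24497553 316.48468488]
(-0.11, -0.18, 0.07) [332.25266604 376.28080647]
```

View pics/w1.png

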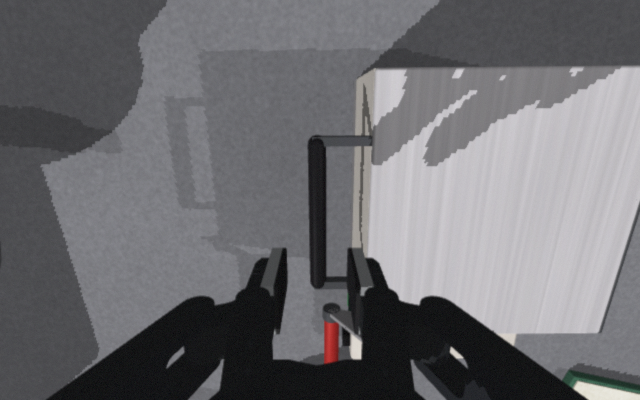

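The wrist picture puts the bar at x=317, y 136–288, against a predicted 317, 148–283. The pose is good to about 2 mm, so I'll descend and pinch.

Request:
servo_tool([
  [[0, 0, 22, 0, 0, 0, 30], [0, 0, 25, 0, 0, 0, 30], [0, 0, 25, 0, 0, 0, 30], [0, 0, 10, 0, 0, 0, 30], [0, 0, 0, 0, 0, 0, 20], [0, 0, 0, 0, 0, 0, 0], [0, 0, 0, 0, 0, 0, 0], [0, 0, 0, 0, 0, 0, 0], [0, 0, 0, 0, 0, 0, 0]],
])

```text
time: 3.85
tool_pos: [0.4635, 0.0276, 0.1061]
tool_rot: [0.0, 0.724, 0.69, 0.0]
contact_force: [-3.0, 0.5, 4.6]
gripper_width: 0.117
grasp_force: 58.9
```

```bash
python3 - <<'E'
import numpy as np
t=np.r_[0,np.linspace(.05,1.2,12)]
x=np.round(215*(1-np.cos(t)),0);z=np.round(215*np.sin(t),0)
print(np.c_[np.diff(x),-np.diff(z)].tolist(),x[-1],z[-1])
t=np.arange(1.2,1.45,.01);print(np.c_[t,215*(1-np.cos(t)),215*np.sin(t)].round(2).tolist())
E
```

```text
[[0.0, -11.0], [3.0, -22.0], [4.0, -22.0], [7.0, -21.0], [9.0, -21.0], [11.0, -20.0], [13.0, -18.0], [15.0, -16.0], [17.0, -16.0], [18.0, -13.0], [20.0, -11.0], [20.0, -9.0]] 137.0 200.0
[[1.2, 137.09, 200.39], [1.21, 139.1, 201.16], [1.22, 141.12, 201.91], [1.23, 143.14, 202.64], [1.24, 145.17, 203.34], [1.25, 147.21, 204.03], [1.26, 149.25, 204.7], [1.27, 151.3, 205.35], [1.28, 153.36, 205.97], [1.29, 155.42, 206.58], [1.3, 157.49, 207.17], [1.31, 159.56, 207.73], [1.32, 161.64, 208.27], [1.33, 163.73, 208.8], [1.34, 165.82, 209.3], [1.35, 167.91, 209.78], [1.36, 170.01, 210.24], [1.37, 172.12, 210.68], [1.38, 174.23, 211.1], [1.39, 176.34, 211.5], [1.4, 178.46, 211.87], [1.41, 180.58, 212.23], [1.42, 182.7, 212.56], [1.43, 184.83, 212.87], [1.44, 186.96, 213.16]]
```

Request:
servo_tool([
  [[0, 0, -11, 0, 0, 0, 0], [0, 3, -22, 0, 0, 0, 0], [0, 4, -22, 0, 0, 0, 0], [0, 7, -21, 0, 0, 0, 0], [0, 9, -21, 0, 0, 0, 0], [0, 0, 0, 0, 0, 0, 0]],
])

```text
time: 4.6
tool_pos: [0.4856, 0.0267, 0.2037]
tool_rot: [-0.001, 0.724, 0.69, -0.001]
contact_force: [-4.3, 0.8, -3.2]
gripper_width: 0.112
grasp_force: 58.8
```

Request:
servo_tool([
  [[0, 11, -20, 0, 0, 0, 0], [0, 13, -18, 0, 0, 0, 0], [0, 15, -16, 0, 0, 0, 0], [0, 17, -16, 0, 0, 0, 0], [0, 18, -13, 0, 0, 0, 0], [0, 20, -11, 0, 0, 0, 0], [0, 20, -9, 0, 0, 0, 0], [0, 0, 0, 0, 0, 0, 0], [0, 0, 0, 0, 0, 0, 0]],
])

```text
time: 5.72
tool_pos: [0.6014, 0.022, 0.3112]
tool_rot: [0.002, 0.723, 0.69, 0.003]
contact_force: [-4.6, 2.6, 12.3]
gripper_width: 0.113
grasp_force: 63.4
```

Request:
servo_tool([
  [[0, 0, -2, 0, 0, 0, 0], [0, 0, -2, 0, 0, 0, 0], [0, 0, -2, 0, 0, 0, 0], [0, 0, 0, 0, 0, 0, 0]],
])

```text
time: 6.22
tool_pos: [0.6, 0.022, 0.3107]
tool_rot: [-0.001, 0.723, 0.69, 0.001]
contact_force: [-0.3, 5.9, -0.1]
gripper_width: 0.11
grasp_force: 62.0
```

```bash
python3 - <<'E'
from h import *
s=manip.state();print(s["contact_force"],s["ft_torque"],s["tool_pos"])
a=manip.grab_frame("scene")["image"][100:320,200:440];b=manip.grab_frame("wrist")["image"]
cv2.imwrite("pics/s2.png",np.vstack([cv2.resize(a,(400,367),interpolation=3),cv2.resize(b,(400,225))]))
E
```

```text
[-0.31718629  5.86375434 -0.08379468] [ 0.82883687 -0.20692501  0.06744611] [0.59995761 0.02200741 0.31066765]
```

View pics/s2.png

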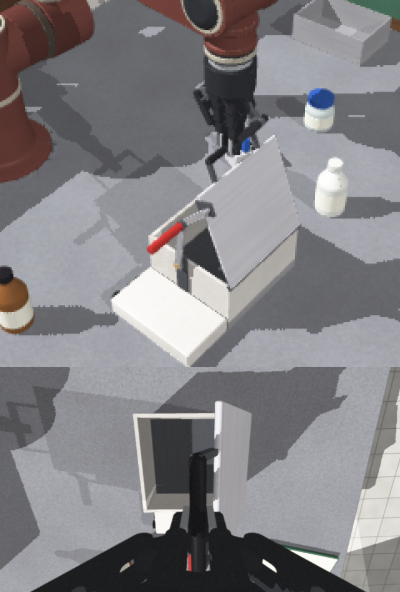

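Request:
servo_tool([
  [[2, 3, -1, 0, 0, 0, 0], [0, 3, -1, 0, 0, 0, 0], [0, 3, -1, 0, 0, 0, 0], [0, 1, 0, 0, 0, 0, 0], [0, 0, 0, 0, 0, 0, 0]],
])

```text
time: 6.95
tool_pos: [0.6101, 0.0217, 0.3144]
tool_rot: [0.001, 0.724, 0.69, -0.001]
contact_force: [-1.1, -5.0, 0.3]
gripper_width: 0.111
grasp_force: 62.1
```

Request:
servo_tool([
  [[-1, 1, -0.3, 0, 0, 0, 0], [0, 1, -0.3, 0, 0, 0, 0], [0, 1, -0.3, 0, 0, 0, 0], [0, 0, 0, 0, 0, 0, 0]],
])

```text
time: 7.45
tool_pos: [0.6131, 0.0216, 0.3154]
tool_rot: [0.0, 0.724, 0.69, 0.0]
contact_force: [-2.0, -2.5, 1.3]
gripper_width: 0.116
grasp_force: 62.2
```

Request:
servo_tool([
  [[0, 1, -0.3, 0, 0, 0, 0], [0, 1, -0.3, 0, 0, 0, 0], [0, 0.5, 0, 0, 0, 0, 0], [0, 0, 0, 0, 0, 0, 0]],
])

```text
time: 7.95
tool_pos: [0.6152, 0.0215, 0.316]
tool_rot: [-0.0, 0.724, 0.69, -0.0]
contact_force: [-3.9, -2.0, 3.7]
gripper_width: 0.112
grasp_force: 62.4
```

Request:
servo_tool([
  [[0, 0, -1, 0, 0, 0, 0], [0, 0, -0.5, 0, 0, 0, 0], [0, 0, 0, 0, 0, 0, 0]],
])

```text
time: 8.32
tool_pos: [0.6149, 0.0215, 0.316]
tool_rot: [-0.001, 0.724, 0.69, -0.001]
contact_force: [-3.6, -1.3, -3.3]
gripper_width: 0.11
grasp_force: 61.8
```

Request:
servo_tool([
  [[0, 0.5, 0, 0, 0, 0, 0], [0, 0.5, -0.3, 0, 0, 0, 0], [0, 0, 0, 0, 0, 0, 0]],
])

```text
time: 8.7
tool_pos: [0.616, 0.0214, 0.3163]
tool_rot: [-0.001, 0.724, 0.69, -0.001]
contact_force: [-4.7, -1.6, -6.3]
gripper_width: 0.113
grasp_force: 61.3
```

Request:
servo_tool([
  [[0, -1, 0.5, 0, 0, 0, 0], [0, -1, 0.5, 0, 0, 0, 0], [0, -1, 0.3, 0, 0, 0, 0], [0, 0, 0, 0, 0, 0, 0], [0, 0, 0, 0, 0, 0, 0], [0, -1, 0.3, 0, 0, 0, 0], [0, -1, 0.3, 0, 0, 0, 0], [0, 0, 0, 0, 0, 0, 0], [0, 0, 0, 0, 0, 0, 0]],
])

```text
time: 9.82
tool_pos: [0.6114, 0.0216, 0.3149]
tool_rot: [-0.0, 0.724, 0.69, -0.0]
contact_force: [1.3, -0.6, -15.6]
gripper_width: 0.111
grasp_force: 60.3
```

```bash
cat >> h.py <<'E'
red=lambda f:((hsv(f)[...,0]<8)|(hsv(f)[...,0]>172))&(hsv(f)[...,1]>150)&(hsv(f)[...,2]>80)
A=np.radians(-2.75);B0=np.array([.588,.0240,0]);RB=R.from_euler("z",A).as_matrix()
def tob(p): return RB.T@(np.asarray(p)-B0)
def tow(p): return RB@np.asarray(p)+B0
def pin():
    S=manip.grab_frame("scene");T=manip.grab_frame("top")
    a=blob(red(S),(200,120,400,320));b=blob(red(T),(330,150,450,250))
    p,e=tri(ray(S,a[0]),ray(T,b[0]));return a,b,p,e[0],tob(p)
E
python3 - <<'E'
from h import *
print(pin())
E
```

```text
((array([310.828125, 253.578125]), np.int32(128), ((310.60589599609375, 253.62351989746094), (5.2063307762146, 25.489330291748047), 49.398704528808594)), (array([405.84615385, 155.62637363]), np.int32(91), ((406.01995849609375, 155.6009979248047), (24.069931030273438, 3.7952589988708496), 2.862405300140381)), array([ 0.62700175, -0.12440329,  0.2006721 ]), np.float64(0.0011927229171739342), array([ 0.04607695, -0.14636115,  0.2006721 ]))
```

Request:
servo_tool([
  [[0, -1, 1.5, 0, 0, 0, 0], [0, -1, 1.5, 0, 0, 0, 0], [0, 0, 0.5, 0, 0, 0, 0], [0, 0, 0, 0, 0, 0, 0], [0, 0, 0, 0, 0, 0, 0]],
])

```text
time: 10.55
tool_pos: [0.6101, 0.0217, 0.3144]
tool_rot: [0.001, 0.724, 0.69, 0.001]
contact_force: [0.9, 0.1, -0.4]
gripper_width: 0.112
grasp_force: 61.9
```

```bash
python3 - <<'E'
from h import *
print(pin()[2:])
E
```

```text
(array([ 0.62797207, -0.12572725,  0.20079651]), np.float64(0.0014200059890364645), array([ 0.04710967, -0.14763704,  0.20079651]))
```

Request:
servo_tool([
  [[0, 0, 0, 0, 0, 0, 16], [0, 0, 0, 0, 0, 0, 22], [0, 0, 0, 0, 0, 0, 30], [0, 0, -20, 0, 0, 0, 30], [0, 0, -30, 0, 0, 0, 30], [0, 0, 0, 0, 0, 0, 30], [0, 0, 0, 0, 0, 0, 30], [0, 0, 0, 0, 0, 0, 30]],
])

```text
time: 11.65
tool_pos: [0.609, 0.0217, 0.3608]
tool_rot: [-0.001, 0.724, 0.69, -0.001]
contact_force: [0.2, -0.5, -0.7]
gripper_width: 0.352
grasp_force: 0.0
```

```bash
python3 - <<'E'
from h import *
print(pin()[2:])
s=manip.state();print(s["tool_pos"],s["tool_rot"],s["joint_pos"])
# block grasp target
xt=rot(s["tool_rot"])
g=np.array([.4305,.289]);d=np.r_[g,0]-np.r_[s["tool_pos"][:2],0];print("d tool mm",xt.T@d*1000)
for z in(.06,.068): print(onz(manip.grab_frame("top"),(248.36,237.85),z))
E
```

```text
(array([ 0.62815599, -0.12792395,  0.20285403]), np.float64(0.002834780294128545), array([ 0.04739877, -0.14982238,  0.20285403]))
[0.60911004 0.02169208 0.36090518] [-7.91449981e-04  7.23722993e-01  6.90089804e-01 -6.82428182e-04] [-8.64551661e-02 -2.50578999e-02  1.50157872e+00  2.34423040e-05
  1.66716178e+00 -3.88839119e-02]
d tool mm [ 258.51241873 -191.11833723    0.42598318]
[0.43114039 0.28941845 0.06      ]
[0.43056833 0.2881207  0.068     ]
```

Request:
servo_tool([
  [[43, -32, 0, 0, 0, 0, 45], [43, -32, 0, 0, 0, 0, 45], [43, -32, 10, 0, 0, 0, 45], [43, -32, 20, 0, 0, 0, 45], [43, -32, 20, 0, 0, 0, 45], [43.5, -31, 20, 0, 0, 0, 45], [0, 0, 20, 0, 0, -10.5, 45], [0, 0, 20, 0, 0, -10.5, 45], [0, 0, 20, 0, 0, -10.5, 45], [0, 0, 20, 0, 0, -10.5, 45], [0, 0, 20, 0, 0, -10.5, 45], [0, 0, 20, 0, 0, -10.5, 45]],
])

```text
time: 13.35
tool_pos: [0.4308, 0.2889, 0.1714]
tool_rot: [-0.0, 0.254, 0.967, -0.0]
contact_force: [0.5, 0.9, 0.8]
gripper_width: 0.529
grasp_force: 0.0
```

```bash
python3 - <<'E'
from h import *
f=manip.grab_frame("wrist");s=manip.state();print(s["tool_pos"],s["tool_rot"])
t=rot(s["tool_rot"]);print("ty yaw",np.degrees(np.arctan2(t[1,1],t[0,1])))
H=hsv(f);m=(abs(H[...,0].astype(int)-112)<14)&(H[...,1]>120)
c,n,rc=blob(m,(100,20,560,380));print(c,n,rc);P=[onz(f,q,.074) for q in cv2.boxPoints(rc)];print(onz(f,c,.07),[(np.linalg.norm(P[i]-P[i-1]).round(4),np.degrees(np.arctan2(*(P[i]-P[i-1])[1::-1]))) for i in range(4)])
cv2.imwrite("pics/w3.png",f["image"])
E
```

```text
[0.4291942  0.28806121 0.16810637] [-0.00211368  0.25183967  0.96776502 -0.00178324]
ty yaw 60.82749728921937
[317.96892655 204.76836158] 1062 ((317.806884765625, 204.68275451660156), (62.118019104003906, 17.605642318725586), 85.2363510131836)
[0.42873534 0.29240338 0.07      ] [(np.float64(0.0491), np.float64(154.75950583476558)), (np.float64(0.0128), np.float64(65.50998192740897)), (np.float64(0.049), np.float64(-24.278271749901094)), (np.float64(0.0137), np.float64(-114.1691772585747))]
```

View pics/w3.png

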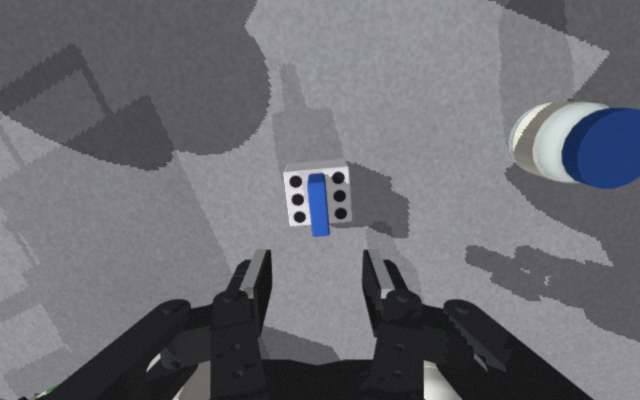

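Request:
servo_tool([
  [[1.5, 1, 25, 0, 0, -3.3, 45], [0, 0, 30, 0, 0, 0, 45], [0, 0, 30, 0, 0, 0, 45], [0, 0, 23, 0, 0, 0, 45], [0, 0, 0, 0, 0, 0, 30], [0, 0, 0, 0, 0, 0, 0], [0, 0, 0, 0, 0, 0, 0], [0, 0, 0, 0, 0, 0, 0], [0, 0, 0, 0, 0, 0, 0]],
])

```text
time: 14.52
tool_pos: [0.4308, 0.2909, 0.0653]
tool_rot: [0.001, 0.229, 0.974, 0.001]
contact_force: [-0.4, -0.2, 3.4]
gripper_width: 0.146
grasp_force: 62.8
```

Request:
servo_tool([
  [[0, 0, -15, 0, 0, 0, 0], [0, 0, -35, 0, 0, 0, 0], [0, 0, -45, 0, 0, 0, 0], [0, 0, -45, 0, 0, 0, 0], [0, 0, -20, 0, 0, 0, 0], [0, 0, 0, 0, 0, 0, 0]],
])

```text
time: 15.28
tool_pos: [0.4307, 0.2908, 0.2256]
tool_rot: [0.001, 0.229, 0.974, 0.001]
contact_force: [-0.3, 0.6, -3.9]
gripper_width: 0.15
grasp_force: 62.1
```

```bash
python3 - <<'E'
from h import *
s=manip.state();t=rot(s["tool_rot"]);print(s["tool_pos"],np.degrees(np.arctan2(t[1,1],t[0,1])),s["contact_force"],s["gripper_width"])
g=tow((-.032,.012,0));print(g, t.T@(np.r_[g[:2],0]-np.r_[s["tool_pos"][:2],0])*1000)
E
```

```text
[0.43074507 0.29084141 0.22556507] 63.57674730285556 [-0.34367464  0.5901246  -3.90603191] 0.14959155774655739
[0.55661259 0.03752148 0.        ] [-2.25445658e+02 -1.70844582e+02  7.89981335e-03]
```

Request:
servo_tool([
  [[-20, -15, 0, 0, 0, 0, 0], [-40, -30, 0, 0, 0, 0, 0], [-45, -35, 0, 0, 0, 0, 0], [-45, -35, 0, 0, 0, 0, 0], [-45, -35, 0, 0, 0, 0, 0], [-30.5, -21, 0, 0, 0, 0, 0], [0, 0, 0, 0, 0, 0, 0], [0, 0, 0, 0, 0, 0, 0]],
])

```text
time: 16.27
tool_pos: [0.5547, 0.0374, 0.2216]
tool_rot: [-0.002, 0.229, 0.974, -0.0]
contact_force: [-0.6, 1.3, -3.4]
gripper_width: 0.145
grasp_force: 62.0
```

```bash
python3 - <<'E'
from h import *
s=manip.state();print(s["tool_pos"],tob(s["tool_pos"]))
a=manip.grab_frame("scene")["image"][100:320,200:440];b=manip.grab_frame("wrist")["image"]
cv2.imwrite("pics/s4.png",np.vstack([cv2.resize(a,(400,367),interpolation=3),cv2.resize(b,(400,225))]))
E
```

```text
[0.55473916 0.03741921 0.22164084] [-0.03386636  0.01180797  0.22164084]
```

View pics/s4.png

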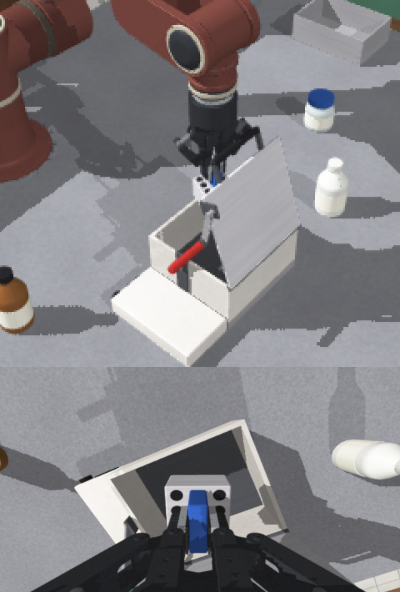

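The block hangs over the well with clear margins to the lid and the walls, so I'll lower it.

Request:
servo_tool([
  [[0, 0, 20, 0, 0, 0, 0], [0, 0, 30, 0, 0, 0, 0], [0, 0, 30, 0, 0, 0, 0], [0, 0, 25, 0, 0, 0, 0], [0, 0, 12, 0, 0, 0, 0], [0, 0, 8, 0, 0, 0, 0], [0, 0, 5, 0, 0, 0, 0], [0, 0, 4, 0, 0, 0, 0], [0, 0, 0, 0, 0, 0, 0], [0, 0, 0, 0, 0, 0, 0]],
])

```text
time: 17.62
tool_pos: [0.5564, 0.037, 0.0907]
tool_rot: [0.0, 0.229, 0.974, 0.0]
contact_force: [-0.5, 0.5, -2.6]
gripper_width: 0.149
grasp_force: 61.9
```

Request:
servo_tool([
  [[0, 0, 2, 0, 0, 0, 0], [0, 0, 2, 0, 0, 0, 0], [0, 0, 1.5, 0, 0, 0, 0], [0, 0, 0, 0, 0, 0, 0], [0, 0, 0, 0, 0, 0, 0]],
])

```text
time: 18.25
tool_pos: [0.5561, 0.037, 0.0854]
tool_rot: [-0.0, 0.229, 0.974, -0.0]
contact_force: [-4.0, -0.8, 4.7]
gripper_width: 0.147
grasp_force: 63.0
```

Request:
servo_tool([
  [[0, 0, 0, 0, 0, 0, 20], [0, 0, 0, 0, 0, 0, 35], [0, 0, 0, 0, 0, 0, 35], [0, 0, -20, 0, 0, 0, 35], [0, 0, -45, 0, 0, 0, 30], [0, 0, -50, 0, 0, 0, 30], [0, 0, -50, 0, 0, 0, 30], [0, 0, -40, 0, 0, 0, 30], [0, 0, 0, 0, 0, 0, 30], [0, 0, 0, 0, 0, 0, 30]],
])

```text
time: 19.5
tool_pos: [0.5558, 0.0371, 0.2899]
tool_rot: [0.0, 0.229, 0.974, 0.0]
contact_force: [0.3, 0.2, -0.7]
gripper_width: 0.351
grasp_force: 0.0
```

```bash
python3 - <<'E'
from h import *
s=manip.state();t=rot(s["tool_rot"]);print(s["tool_pos"],tob(s["tool_pos"]),s["contact_force"],np.degrees(np.arctan2(t[1,1],t[0,1])))
r=pin();print(r)
g=tow((.047,-.155,0));print(g,t.T@(np.r_[g[:2],0]-np.r_[s["tool_pos"][:2],0])*1000)
T=manip.grab_frame("top");H=hsv(T);m=(abs(H[...,0].astype(int)-112)<14)&(H[...,1]>120)
try: c,n,rc=blob(m,(310,140,385,235));print(c,n,tob(onz(T,c,.088)))
except Exception as e: print(e)
# theoretical: taut angle 1.27
from scipy.optimize import brentq
L=lambda th:np.array([90-160*np.cos(th)+20*np.sin(th),110+160*np.sin(th)+20*np.cos(th)])
for tt in(1.26,1.268,1.275):
    l=L(tt);pz=l[1]-np.sqrt(180**2-(l[0]+10)**2);P=np.array([-10,pz])
    k=np.pi-.35;dist=np.sqrt(108**2+72**2-2*108*72*np.cos(k))
    th=brentq(lambda q:np.linalg.norm(L(q)-P)-dist,tt-.2,tt);v=L(th)-P
    be=np.arccos((108**2+dist**2-72**2)/(2*108*dist));a=np.arctan2(v[1],v[0])-be
    print(tt,pz,th,P+108*np.array([np.cos(a),np.sin(a)]))
E
```

```text
[0.55579124 0.03709036 0.28993365] [-0.03279972  0.01152997  0.28993365] [ 0.27947829  0.15370013 -0.73263586] 63.575468185421016
((array([310.87596899, 254.02325581]), np.int32(129), ((310.9026794433594, 253.96017456054688), (5.079893112182617, 25.4935359954834), 48.8140754699707)), (array([405.11340206, 155.25773196]), np.int32(97), ((405.0758972167969, 155.28599548339844), (26.01174545288086, 3.680318832397461), 3.5763344764709473)), array([ 0.62769921, -0.12360269,  0.19892163]), np.float64(0.00020598290386317526), array([ 0.04673519, -0.14552802,  0.19892163]))
[ 0.62750926 -0.13307647  0.        ] [-1.39952434e+02 -1.20472166e+02  2.71310578e-02]
[340.55555556 191.09876543] 81 [-0.03263812  0.00984991  0.088     ]
1.26 102.66649486932042 1.2305996388240878 [ 43.44788644 196.51383599]
1.268 103.44274968228362 1.23858486966595 [ 44.16408522 196.87856654]
1.275 104.12378017874764 1.2455732536776927 [ 44.79108575 197.19330754]
```

Request:
servo_tool([
  [[-8, -25, 0, 0, 0, 0, 30], [-17, -53, 0, 0, 0, 0, 30], [-17, -53, 0, 0, 0, 0, 30], [-9, -28, 0, 0, 0, 0, 30], [0, 0, 0, 0, 0, 9.5, 30], [0, 0, 0, 0, 0, 9.5, 30], [0, 0, 0, 0, 0, 9.5, 30], [0, 0, 0, 0, 0, 9.5, 30], [0, 0, 0, 0, 0, 9.5, 30], [0, 0, 0, 0, 0, 9.5, 30], [0, 0, 0, 0, 0, 9.3, 30], [0, 0, 0, 0, 0, 0, 30]],
])

```text
time: 21.15
tool_pos: [0.5304, -0.1278, 0.2883]
tool_rot: [-0.001, 0.723, 0.691, -0.001]
contact_force: [0.7, -0.5, -0.3]
gripper_width: 0.35
grasp_force: 0.0
```

```bash
python3 - <<'E'
from h import *
s=manip.state();t=rot(s["tool_rot"]);print(s["tool_pos"],tob(s["tool_pos"]),np.degrees(np.arctan2(t[1,1],t[0,1])))
f=manip.grab_frame("wrist");c=blob(red(f),(0,0,640,400));print(c,tob(onz(f,c[0],.2)))
cv2.imwrite("pics/w5.png",f["image"])
E
```

```text
[ 0.53044367 -0.12781859  0.28826348] [-0.05020607 -0.1544052   0.28826348] -2.6131888621459445
(array([450.77603583, 199.16965286]), np.int32(1786), ((450.3078918457031, 199.9410400390625), (20.551456451416016, 92.9771728515625), 7.594643592834473)) [ 0.04557869 -0.14140411  0.2       ]
```

View pics/w5.png

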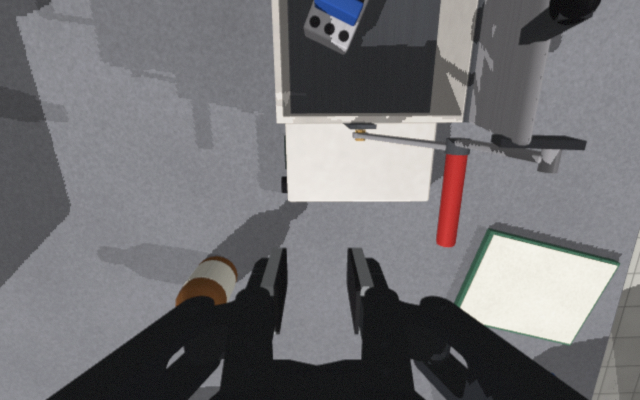

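Request:
servo_tool([
  [[0, 28, 0, 0, 0, 0, 35], [0, 48, 0, 0, 0, 0, 35], [0, 20, 10, 0, 0, 0, 35], [0, 0, 25, 0, 0, 0, 35], [0, 0, 30, 0, 0, 0, 35], [0, 0, 23, 0, 0, 0, 35], [0, 0, 7, 0, 0, 0, 35], [0, 0, 0, 0, 0, 0, 35]],
])

```text
time: 22.2
tool_pos: [0.6267, -0.1325, 0.1943]
tool_rot: [-0.0, 0.723, 0.69, -0.0]
contact_force: [-0.3, -0.2, 0.6]
gripper_width: 0.41
grasp_force: 0.0
```

Request:
servo_tool([
  [[0, 0, 0, 0, 0, 0, 20], [0, 0, 0, 0, 0, 0, 0], [0, 0, 0, 0, 0, 0, 0], [0, 0, 0, 0, 0, 0, 0]],
])

```text
time: 22.7
tool_pos: [0.6274, -0.1329, 0.1965]
tool_rot: [0.001, 0.724, 0.69, 0.0]
contact_force: [-1.5, 0.2, 4.6]
gripper_width: 0.141
grasp_force: 58.8
```

```bash
python3 - <<'E'
from h import *
s=manip.state();print(s["tool_pos"],tob(s["tool_pos"]),s["contact_force"],s["gripper_width"])
print(pin()[2:])
E
```

```text
[ 0.62742071 -0.1328627   0.19645509] [ 0.04690129 -0.15479073  0.19645509] [-1.53823286  0.18245198  4.60709639] 0.14066371763560756Traceback (most recent call last):
  File "<stdin>", line 3, in <module>
  File "h.py", line 28, in pin
    a=blob(red(S),(200,120,400,320));b=blob(red(T),(330,150,450,250))
                                       ~~~~^^^^^^^^^^^^^^^^^^^^^^^^^^
  File "h.py", line 20, in blob
    n,l,s,c=cv2.connectedComponentsWithStats(k.astype(np.uint8)); i=1+np.argmax(s[1:,4]);
                                                                      ~~~~~~~~~^^^^^^^^^
    return _wrapfunc(a, 'argmax', axis=axis, out=out, **kwds)
    return bound(*args, **kwds)
ValueError: attempt to get argmax of an empty sequence
```

```bash
cat > arc.py <<'E'
import numpy as np
from scipy.optimize import brentq
L=lambda th:np.array([90-160*np.cos(th)+20*np.sin(th),110+160*np.sin(th)+20*np.cos(th)])
def lid(a,P,g):
    p=P+108*np.array([np.cos(a),np.sin(a)]);f=lambda q:np.linalg.norm(L(q)-p)-72
    qs=g+np.linspace(-.25,.12,75);v=[f(q) for q in qs];r=[brentq(f,qs[i],qs[i+1]) for i in range(74) if v[i]*v[i+1]<0]
    return min(r,key=lambda q:abs(q-g)) if r else np.nan
if __name__=="__main__":
    P=np.array([-10,106.5]);a=np.r_[np.arange(1.02,1.3,.04),np.arange(1.3,3.56,.08)];g=1.26
    x=np.round(108*np.cos(a),1);z=np.round(108*np.sin(a),1)
    for i in range(len(a)):
        q=lid(a[i],P,g)
        print(f"{a[i]:.2f} lid {q:.3f} d {q-g:.3f} pin {x[i]-10:.1f} {z[i]+P[1]:.1f} row", (round(x[i]-x[i-1],1),round(z[i-1]-z[i],1)) if i else "");g=q if q==q else g
E
python3 arc.py
```

```text
1.02 lid 1.273 d 0.013 pin 46.5 198.5 row 
1.06 lid 1.290 d 0.017 pin 42.8 200.7 row (np.float64(-3.7), np.float64(-2.2))
1.10 lid 1.298 d 0.008 pin 39.0 202.8 row (np.float64(-3.8), np.float64(-2.1))
1.14 lid 1.299 d 0.002 pin 35.1 204.6 row (np.float64(-3.9), np.float64(-1.8))
1.18 lid 1.296 d -0.003 pin 31.1 206.4 row (np.float64(-4.0), np.float64(-1.8))
1.22 lid 1.290 d -0.007 pin 27.1 207.9 row (np.float64(-4.0), np.float64(-1.5))
1.26 lid 1.280 d -0.010 pin 23.0 209.3 row (np.float64(-4.1), np.float64(-1.4))
1.30 lid 1.268 d -0.012 pin 18.9 210.6 row (np.float64(-4.1), np.float64(-1.3))
1.30 lid 1.268 d 0.000 pin 18.9 210.6 row (np.float64(0.0), np.float64(0.0))
1.38 lid 1.238 d -0.030 pin 10.5 212.5 row (np.float64(-8.4), np.float64(-1.9))
1.46 lid 1.203 d -0.036 pin 1.9 213.8 row (np.float64(-8.6), np.float64(-1.3))
1.54 lid 1.162 d -0.040 pin -6.7 214.4 row (np.float64(-8.6), np.float64(-0.6))
1.62 lid 1.119 d -0.044 pin -15.3 214.4 row (np.float64(-8.6), np.float64(0.0))
1.70 lid 1.072 d -0.046 pin -23.9 213.6 row (np.float64(-8.6), np.float64(0.8))
1.78 lid 1.024 d -0.049 
[... 1119 characters left out ...]
.048 pin -114.9 132.3 row (np.float64(-2.4), np.float64(8.3))
2.98 lid 0.248 d -0.047 pin -116.6 123.9 row (np.float64(-1.7), np.float64(8.4))
3.06 lid 0.203 d -0.045 pin -117.6 115.3 row (np.float64(-1.0), np.float64(8.6))
3.14 lid 0.160 d -0.043 pin -118.0 106.7 row (np.float64(-0.4), np.float64(8.6))
3.22 lid 0.118 d -0.041 pin -117.7 98.0 row (np.float64(0.3), np.float64(8.7))
3.30 lid 0.079 d -0.040 pin -116.6 89.5 row (np.float64(1.1), np.float64(8.5))
3.38 lid 0.041 d -0.038 pin -114.9 81.0 row (np.float64(1.7), np.float64(8.5))
3.46 lid 0.004 d -0.036 pin -112.6 72.7 row (np.float64(2.3), np.float64(8.3))
3.54 lid -0.030 d -0.035 pin -109.5 64.6 row (np.float64(3.1), np.float64(8.1))
```

Request:
servo_tool([
  [[0, -3.7, -2.2, 0, 0, 0, 0], [0, -3.8, -2.1, 0, 0, 0, 0], [0, 0, 0, 0, 0, 0, 0]],
])

```text
time: 23.18
tool_pos: [0.621, -0.1327, 0.2]
tool_rot: [0.003, 0.724, 0.69, 0.002]
contact_force: [5.9, -1.5, 0.8]
gripper_width: 0.141
grasp_force: 58.8
```

Request:
servo_tool([
  [[0, -3.9, -1.8, 0, 0, 0, 0], [0, -4, -1.8, 0, 0, 0, 0], [0, 0, 0, 0, 0, 0, 0]],
])

```text
time: 23.55
tool_pos: [0.6133, -0.1324, 0.2041]
tool_rot: [0.003, 0.724, 0.69, 0.002]
contact_force: [6.1, -1.5, 0.9]
gripper_width: 0.142
grasp_force: 58.8
```

Request:
servo_tool([
  [[0, -4, -1.5, 0, 0, 0, 0], [0, -4.1, -1.4, 0, 0, 0, 0], [0, -4.1, -1.3, 0, 0, 0, 0], [0, 0, 0, 0, 0, 0, 0]],
])

```text
time: 24.05
tool_pos: [0.6011, -0.1318, 0.2092]
tool_rot: [0.003, 0.724, 0.69, 0.002]
contact_force: [4.4, -0.8, 7.2]
gripper_width: 0.138
grasp_force: 58.8
```

Request:
servo_tool([
  [[0, -4.2, -2.2, 0, 0, 0, 0], [0, -8.4, -2.4, 0, 0, 0, 0], [0, -8.6, -1.3, 0, 0, 0, 0], [0, 0, 0, 0, 0, 0, 0]],
])

```text
time: 24.55
tool_pos: [0.5785, -0.1308, 0.2145]
tool_rot: [0.002, 0.724, 0.69, 0.0]
contact_force: [1.6, -1.2, 7.1]
gripper_width: 0.135
grasp_force: 59.0
```

Request:
servo_tool([
  [[0, -8.6, -1.2, 0, 0, 0, 0], [0, -8.6, -0.2, 0, 0, 0, 0], [0, -8.5, 1.5, 0, 0, 0, 0], [0, -8.4, 2.1, 0, 0, 0, 0], [0, -8.2, 2.8, 0, 0, 0, 0], [0, 0, 0, 0, 0, 0, 0]],
])

```text
time: 25.3
tool_pos: [0.5343, -0.1289, 0.2081]
tool_rot: [-0.0, 0.724, 0.69, -0.001]
contact_force: [-2.9, -3.6, 7.4]
gripper_width: 0.133
grasp_force: 61.0
```

```bash
python3 - <<'E'
from h import *
s=manip.state();print(tob(s["tool_pos"]),s["contact_force"])
a=manip.grab_frame("scene")["image"][100:320,200:440]
cv2.imwrite("pics/s6.png",cv2.resize(a,(480,440),interpolation=3))
E
```

```text
[-0.04629849 -0.15529549  0.20811154] [-2.88007973 -3.60704312  7.36335773]
```

View pics/s6.png

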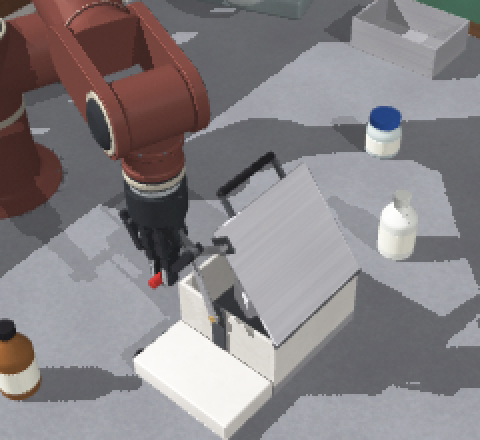

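The knee is folding and the lid is coming down with the pin, so I'll continue along the arc.

Request:
servo_tool([
  [[0, -8.2, 2.6, 0, 0, 0, 0], [0, -8, 3.4, 0, 0, 0, 0], [0, -7.5, 4.6, 0, 0, 0, 0], [0, -6.9, 5.3, 0, 0, 0, 0], [0, -6.4, 5.7, 0, 0, 0, 0], [0, -6, 6.3, 0, 0, 0, 0], [0, 0, 0, 0, 0, 0, 0]],
])

```text
time: 26.22
tool_pos: [0.4918, -0.1264, 0.1788]
tool_rot: [-0.0, 0.724, 0.69, -0.001]
contact_force: [-2.7, -4.2, 2.5]
gripper_width: 0.138
grasp_force: 61.7
```

```bash
python3 - <<'E'
from h import *
s=manip.state();p=tob(s["tool_pos"])*1000;v=p[[0,2]]-[-5.6,106.8];print(p,s["contact_force"],np.linalg.norm(v),np.arctan2(v[1],v[0]))
E
```

```text
[ -88.85431776 -154.84898866  178.78334021] [-2.65926129 -4.19062507  2.54737536] 110.0585421172805 2.428671976309607
```

Request:
servo_tool([
  [[0, -5.4, 6.7, 0, 0, 0, 0], [0, -4.9, 7.1, 0, 0, 0, 0], [0, -4.3, 7.5, 0, 0, 0, 0], [0, -3.7, 7.8, 0, 0, 0, 0], [0, -3.1, 8.1, 0, 0, 0, 0], [0, -2.4, 8.3, 0, 0, 0, 0], [0, -1.7, 8.4, 0, 0, 0, 0], [0, 0, 0, 0, 0, 0, 0]],
])

```text
time: 27.22
tool_pos: [0.4655, -0.1247, 0.1231]
tool_rot: [-0.002, 0.724, 0.69, -0.001]
contact_force: [0.7, -5.9, -3.8]
gripper_width: 0.136
grasp_force: 67.6
```

```bash
python3 - <<'E'
from h import *
s=manip.state();p=tob(s["tool_pos"])*1000;v=p[[0,2]]-[-5.6,106.8];print(p,s["contact_force"],np.linalg.norm(v),np.arctan2(v[1],v[0]))
E
```

```text
[-115.18654427 -154.36203054  123.10311274] [ 0.72987876 -5.92528508 -3.7670287 ] 110.79260882619513 2.993906547961217
```

Request:
servo_tool([
  [[0, -1, 8.6, 0, 0, 0, 0], [0, -0.4, 8.6, 0, 0, 0, 0], [0, 0.3, 8.7, 0, 0, 0, 0], [0, 1.1, 8.5, 0, 0, 0, 0], [0, 0.8, 4.2, 0, 0, 0, 0], [0, 0.9, 4.3, 0, 0, 0, 0], [0, 0, 0, 0, 0, 0, 0]],
])

```text
time: 28.1
tool_pos: [0.4656, -0.1247, 0.0801]
tool_rot: [-0.003, 0.724, 0.69, -0.003]
contact_force: [-5.5, -6.5, 0.1]
gripper_width: 0.14
grasp_force: 71.7
```

Request:
servo_tool([
  [[0, 0.7, 2.5, 0, 0, 0, 0], [0, 0.7, 2.5, 0, 0, 0, 0], [0, 0, 0, 0, 0, 0, 0]],
])

```text
time: 28.48
tool_pos: [0.4665, -0.1247, 0.0745]
tool_rot: [-0.004, 0.724, 0.69, -0.003]
contact_force: [-5.9, -7.4, -3.2]
gripper_width: 0.134
grasp_force: 72.7
```

Request:
servo_tool([
  [[1, 0.7, 2, 0, 0, 0, 0], [0, 0.7, 2, 0, 0, 0, 0], [0, 0, 0, 0, 0, 0, 0]],
])

```text
time: 28.85
tool_pos: [0.4675, -0.1243, 0.0705]
tool_rot: [-0.004, 0.724, 0.69, -0.004]
contact_force: [-7.7, -10.7, -3.2]
gripper_width: 0.139
grasp_force: 72.8
```

Request:
servo_tool([
  [[0, 0.7, 2, 0, 0, 0, 0], [0, 0.7, 2, 0, 0, 0, 0], [0, 0, 0, 0, 0, 0, 0]],
])

```text
time: 29.22
tool_pos: [0.4687, -0.1244, 0.0667]
tool_rot: [-0.004, 0.724, 0.69, -0.004]
contact_force: [-9.1, -9.1, -0.6]
gripper_width: 0.134
grasp_force: 73.0
```

Request:
servo_tool([
  [[-1, -1, 1, 0, 0, 0, 0], [-1, -1, 1, 0, 0, 0, 0], [0, 0, 0, 0, 0, 0, 0]],
])

```text
time: 29.6
tool_pos: [0.4691, -0.1254, 0.0665]
tool_rot: [-0.002, 0.724, 0.69, -0.001]
contact_force: [-5.6, -3.5, 2.3]
gripper_width: 0.135
grasp_force: 73.5
```

```bash
python3 - <<'E'
from h import *
s=manip.state();print(s["tool_pos"],s["contact_force"])
S=manip.grab_frame("scene");o=cv2.imread("pics/scene0.png")
cv2.imwrite("pics/s7.png",np.hstack([cv2.resize(i[160:300,240:400],(400,350),interpolation=3) for i in(o,S["image"])]))
E
```

```text
[ 0.46910364 -0.1253626   0.06652377] [-5.61290283 -3.46830096  2.254314  ]
```

View pics/s7.png

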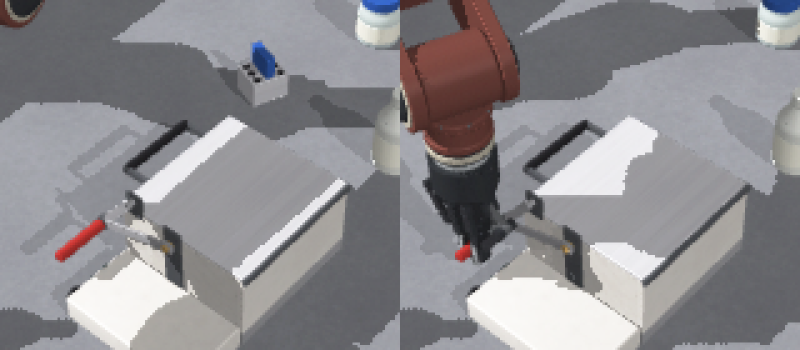

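That was picture ten: the lid's corners match the first view, so it is shut. I'll release the pin and rise.

Request:
servo_tool([
  [[0, 0, 0, 0, 0, 0, 16], [0, 0, 0, 0, 0, 0, 25], [0, 0, 0, 0, 0, 0, 35], [0, 0, 0, 0, 0, 0, 35], [0, 0, -20, 0, 0, 0, 35], [0, 0, -40, 0, 0, 0, 35], [0, 0, -50, 0, 0, 0, 35], [0, 0, -50, 0, 0, 0, 35], [0, 0, -20, 0, 0, 0, 35], [0, 0, 0, 0, 0, 0, 35], [0, 0, 0, 0, 0, 0, 35]],
])

```text
time: 31.02
tool_pos: [0.4703, -0.1257, 0.2453]
tool_rot: [-0.002, 0.724, 0.69, -0.001]
contact_force: [-0.6, -0.7, -0.4]
gripper_width: 0.411
grasp_force: 0.0
```

```bash
python3 - <<'E'
from h import *
s=manip.state();print(s["tool_pos"],s["contact_force"])
S=manip.grab_frame("scene");o=dict(S,image=cv2.imread("pics/scene0.png"))
T=manip.grab_frame("top");ot=dict(T,image=cv2.imread("pics/top0.png"))
dark=lambda f:hsv(f)[...,2]<55
for f in(o,S):
    try: print(blob(dark(f),(284,205,322,235)),blob(red(f),(250,230,300,275)))
    except Exception as e: print(e)
d=lambda a,b,r:np.abs(cv2.cvtColor(a["image"],6).astype(int)-cv2.cvtColor(b["image"],6))[r[1]:r[3],r[0]:r[2]].mean()
print(blob(red(ot),(375,210,420,235))[0],[blob(red(T),(360,190,430,245))[0]] if red(T)[190:245,360:430].any() else None)
# lid shift by template match (small patches)
for nm,a,b,(x,y,w,h) in(("rear-left",o,S,(322,198,24,20)),("right rear corner",o,S,(365,222,24,22)),("front right",o,S,(286,228,22,16)),("bar",o,S,(285,203,35,28)),):
    t=a["image"][y:y+h,x:x+w];r=cv2.matchTemplate(b["image"][y-10:y+h+10,x-10:x+w+10],t,cv2.TM_CCOEFF_NORMED);print(nm,r.max().round(3),np.array(np.unravel_index(r.argmax(),r.shape))-10)
E
```

```text
[ 0.47025729 -0.12571778  0.24534431] [-0.56947774 -0.68292409 -0.44167545]
(array([303.11111111, 217.31111111]), np.int32(90), ((302.8689880371094, 217.48252868652344), (3.22415828704834, 29.204330444335938), 52.594642639160156)) (array([271.4787234 , 255.70212766]), np.int32(94), ((271.5853576660156, 255.73170471191406), (4.060517311096191, 22.801372528076172), 51.34019470214844))
(array([302.55952381, 217.80952381]), np.int32(84), ((302.66156005859375, 217.7076873779297), (2.981997013092041, 28.59208869934082), 52.12501525878906)) (array([271.4787234 , 255.70212766]), np.int32(94), ((271.5853576660156, 255.73170471191406), (4.060517311096191, 22.801372528076172), 51.34019470214844))
[397.1125 223.15  ] [array([389.19354839, 222.83870968])]
rear-left 0.866 [0 0]
right rear corner 0.624 [0 0]
front right 0.931 [0 0]
bar 0.895 [0 0]
```

The pin and bar blobs in the scene view match where they were at the start. The lid is shut and nothing is touching it, so I'll hand in.

```bash
python3 -c "
from plant import manip
print(manip.job_done())"
```

```text
the job is handed in; nothing more can be done
None
```

I handed the job in at about 31 s. The lid opened and locked, the block went down upright in the well, and the lid came down shut with the pin and bar back at their starting places in the camera view. The judge gave no verdict.

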